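# Sieve the rinsing balls out of the stoppers

## Robot

A 6-joint arm with a two-finger parallel gripper is mounted at the origin on a cart in front of the work surface, level with it; the furniture and walls round the work are solid. World frame = base frame: x ahead of the robot, y to its left, z up, the work surface at z = 0. Lengths are in m, angles in rad, forces in N, time in s.
With the tool pointing down it reaches from about 0.425 to 0.95 m from the base axis. Payload 3.5 kg.
Tool frame: the origin (TCP) lies between the finger pads; the fingertips stand 14 mm ahead of it and the grasp point (between the pads) lies 5 mm behind it; z points along the fingers, y is the line along which they close (so a half turn about z gives the same grasp; the last joint's range is limited). The gripper opens to 85 mm and grips with 20 to 120 N. Pads are 22 mm wide; open, the fingers measure 114 mm over their backs; the gripper's body (76 mm by 85 mm) begins 54 mm behind the grasp point. The pads swing forward as they close: fully open they stand 13 mm farther back than shut.
Start: joints at [-1.411, 0.286, 1.577, -0, 1.279, -0.15], TCP at [0.206, -0.643, 0.245] pointing down, gripper open.
Joint ranges: [-2.77, 2.77], [-0.9, 2.22], [0.21, 2.48], [-1.53, 4.67], [0.24, 2.81], [-2.84, 2.84]. Speed limits (rad/s): [2.79, 2.79, 3.14, 3.14, 3.14, 3.14].

## Interface

Orientations are given as a unit quaternion [x, y, z, w].
In Python, from plant import * gives the robot as it stands.
- The arm moves only by the tool step_arm, never from a script. Its argument "commands" is a list of rows, each an object of numbers: "gripper": the gripper's target within -1 to 1 (shut at 1, half-way at 0, fully open at -1); "x", "y", "z": the shift along the tool's x, y, z in mm; "spin": the turn about the tool's z in degrees. A call has exactly 10 rows; each row shifts and turns the commanded pose from where the row before left it, along the tool's axes as they then stand; what a row does not reach is not made up. A row lasts 1/10 s, in which the tool goes at most 50 mm and 8.59 degrees, less where a joint would pass 70% of its speed; a pose out of reach is approached as far as the arm can. A call with a gripper value outside its range is refused whole. The fingers move at their own pace and stop on an object; "force" is the grip in N (left out, the last holds). Time passes only in rows, so rows that do not move let the fingers close, or fill a call up. It gives the time, the measured TCP pose, the force, the opening and the grip force at its end, in the units of the state.
- get_state(): the state, without advancing time (a new reading comes with each control period).
- read_camera(name): name is "scene" or "top"; returns a dict with "color" (384x512x3 uint8, red, green, blue), "z_map" (384x512 float32, m along the optical axis (not along the pixel's ray), 0 where there is no reading), "fx", "fy", "cx", "cy" (pixels), "eye" and "attitude" of the camera in the world. Camera axes: x right, y up, looking along -z (the intrinsics and any distortion apply to the point x, -y, -z); pixel columns grow to the right and rows downward; lengths in m; the calibration is good to about 2 mm. A picture is of the moment at which its call begins.
- sign_off(): hands the job in; it is judged then, once.
The state is a dict: "time": time; "qpos": joint angles; "dq": joint speeds; "joint_efforts": joint torques, N m; "eef_pos": TCP position; "tcp_rot": TCP orientation; "contact_force": force on the tool from outside, world axes, zero at the start; "wrist_torque": the same for the moment, N m; "opening": opening from 0.0 (shut) to 1.0 (fully open); "finger_force": force on a finger pad.
Only numpy, scipy, OpenCV 4.12 (cv2) and the standard library are available. Lean on these libraries where they do the work, as an engineer would, in place of code of your own. Each camera call takes 0.05 s, during which the arm holds its last target. There are 200 camera calls.

## Task

Copper-coated rinsing balls have got mixed with rubber stoppers in the sieve basket. Lift the basket by its handle, hold it level over the steel tray and shake it side to side until all five balls have dropped into the tray, then set the basket, with the three stoppers still in it, squarely in the middle of the teal mat and let go. Leave the tray where it stands and disturb nothing else.

Things in the scene. Friction and masses are not known exactly. Their poses are not given: they have to be found in the camera images.
- basket: steel sieve basket with a fixed overhead handle, outside 102 (x) x 122 (y) x 34 mm high, walls 3 mm, about 0.22 kg, loose. Origin: centre of its underside, z up. The handle stands over its middle and runs along its x. Careful level carrying leaves the balls lying on the floor's slats; brisk shaking along the basket's own y (over about 3 m/s2, strokes of a few cm) makes them fall through
- basket_floor (a point): middle of the basket's floor, 5 mm above its underside: top of three flat slats along the basket's x, 12 mm wide, at y = -32, 0, +32 mm, with 20 mm gaps between them and at the end walls. Thin low ribs (3 mm wide, 2.5 mm high) along y at x = -25, 0, 25 mm divide the gaps into holes of about 22 x 20 mm. Balls roll off the slats in y
- basket_grip (a point): middle of the basket's blue handle bar, 85 mm above the basket's underside. The bar is 84 mm long (basket x), 12 mm thick (basket y), 16 mm high; thin steel legs carry it from the outsides of the two x walls. Grasp it from above, fingers closing along the basket's y
- tray: open pressed-steel instrument tray, 139 (x) x 194 (y) x 24 mm high, inside about 116 x 172 mm, floor 2 mm thick, 0.3 kg, loose. Origin: centre of its underside, z up
- mat: teal silicone mat lying on the worktop, 140 (x) x 165 (y) x 4 mm thick, fixed. Origin: centre of its underside
- ball_1_center (a point): centre of a copper-coloured steel bottle-rinsing ball, 14 mm in diameter, 12 g; it starts on a slat of the basket's floor (any place among the stoppers)
- ball_2_center (a point): centre of a copper-coloured steel bottle-rinsing ball, 14 mm in diameter, 12 g; it starts on a slat of the basket's floor (any place among the stoppers)
- ball_3_center (a point): centre of a copper-coloured steel bottle-rinsing ball, 14 mm in diameter, 12 g; it starts on a slat of the basket's floor (any place among the stoppers)
- ball_4_center (a point): centre of a copper-coloured steel bottle-rinsing ball, 14 mm in diameter, 12 g; it starts on a slat of the basket's floor (any place among the stoppers)
- ball_5_center (a point): centre of a copper-coloured steel bottle-rinsing ball, 14 mm in diameter, 12 g; it starts on a slat of the basket's floor (any place among the stoppers)
- stopper_1: dark grey rubber bottle stopper, round, 28 mm in diameter, 16 mm high, 14 g; origin: centre of its underside. It starts standing on a slat of the basket's floor and is too large for the holes
- stopper_2: dark grey rubber bottle stopper, round, 28 mm in diameter, 16 mm high, 14 g; origin: centre of its underside. It starts standing on a slat of the basket's floor and is too large for the holes
- stopper_3: dark grey rubber bottle stopper, round, 28 mm in diameter, 16 mm high, 14 g; origin: centre of its underside. It starts standing on a slat of the basket's floor and is too large for the holes
- vial_red: glass vial with a red cap, 23 mm in diameter, 50 mm high, standing loose on the worktop between the basket, tray and mat; origin: centre of its underside
- vial_blue: glass vial with a blue cap, 23 mm in diameter, 50 mm high, standing loose on the worktop between the basket, tray and mat; origin: centre of its underside
- canister: round steel swab canister with lid, 84 mm in diameter, 111 mm high, loose, towards the back; origin: centre of its underside
- tape_roll: roll of surgical tape lying flat, 59 mm in diameter, 25 mm high, loose, towards the back; origin: centre of its underside

How it is judged:
On the way, in this order (a step that is already met when the one before it is completed fails the run):
1. the basket is held over the steel tray, clear of it (horizontal distance between basket and tray below 0.07 m and z of basket in the frame of tray above 0.026 m and contact force between the fingers and basket above 0.5 N), for 0.1 s.
2. all five balls are in the tray while the basket, with the three stoppers in it, is still held above the tray (all of step 1 and x of ball_1_center in the frame of tray between -0.06 and 0.06 m and y of ball_1_center in the frame of tray between -0.088 and 0.088 m and z of ball_1_center in the frame of tray between 0 and 0.026 m and x of ball_2_center in the frame of tray between -0.06 and 0.06 m and y of ball_2_center in the frame of tray between -0.088 and 0.088 m and z of ball_2_center in the frame of tray between 0 and 0.026 m and x of ball_3_center in the frame of tray between -0.06 and 0.06 m and y of ball_3_center in the frame of tray between -0.088 and 0.088 m and z of ball_3_center in the frame of tray between 0 and 0.026 m and x of ball_4_center in the frame of tray between -0.06 and 0.06 m and y of ball_4_center in the frame of tray between -0.088 and 0.088 m and z of ball_4_center in the frame of tray between 0 and 0.026 m and x of ball_5_center in the frame of tray between -0.06 and 0.06 m and y of ball_5_center in the frame of tray between -0.088 and 0.088 m and z of ball_5_center in the frame of tray between 0 and 0.026 m and x of stopper_1 in the frame of basket between -0.05 and 0.05 m and y of stopper_1 in the frame of basket between -0.06 and 0.06 m and z of stopper_1 in the frame of basket between 0 and 0.036 m and x of stopper_2 in the frame of basket between -0.05 and 0.05 m and y of stopper_2 in the frame of basket between -0.06 and 0.06 m and z of stopper_2 in the frame of basket between 0 and 0.036 m and x of stopper_3 in the frame of basket between -0.05 and 0.05 m and y of stopper_3 in the frame of basket between -0.06 and 0.06 m and z of stopper_3 in the frame of basket between 0 and 0.036 m), for 0.1 s.
At the end, for the whole second after the job is handed in: All five balls lie in the steel tray; the basket stands flat and at rest on the teal mat, its centre within 25 mm of the mat's centre and its sides within 0.2 rad of parallel to the mat's (either way round), with the three stoppers inside it (x of ball_1_center in the frame of tray between -0.06 and 0.06 m and y of ball_1_center in the frame of tray between -0.088 and 0.088 m and z of ball_1_center in the frame of tray between 0 and 0.026 m and x of ball_2_center in the frame of tray between -0.06 and 0.06 m and y of ball_2_center in the frame of tray between -0.088 and 0.088 m and z of ball_2_center in the frame of tray between 0 and 0.026 m and x of ball_3_center in the frame of tray between -0.06 and 0.06 m and y of ball_3_center in the frame of tray between -0.088 and 0.088 m and z of ball_3_center in the frame of tray between 0 and 0.026 m and x of ball_4_center in the frame of tray between -0.06 and 0.06 m and y of ball_4_center in the frame of tray between -0.088 and 0.088 m and z of ball_4_center in the frame of tray between 0 and 0.026 m and x of ball_5_center in the frame of tray between -0.06 and 0.06 m and y of ball_5_center in the frame of tray between -0.088 and 0.088 m and z of ball_5_center in the frame of tray between 0 and 0.026 m and x of stopper_1 in the frame of basket between -0.05 and 0.05 m and y of stopper_1 in the frame of basket between -0.06 and 0.06 m and z of stopper_1 in the frame of basket between 0 and 0.036 m and x of stopper_2 in the frame of basket between -0.05 and 0.05 m and y of stopper_2 in the frame of basket between -0.06 and 0.06 m and z of stopper_2 in the frame of basket between 0 and 0.036 m and x of stopper_3 in the frame of basket between -0.05 and 0.05 m and y of stopper_3 in the frame of basket between -0.06 and 0.06 m and z of stopper_3 in the frame of basket between 0 and 0.036 m and horizontal distance between basket and mat below 0.025 m and angle between the y axis of basket and the y axis of mat, either way round below 0.2 rad and height (world z) of basket between 0.002 and 0.007 m and angle between each of basket, tray's own z axis and vertical below 0.08 rad and linear speed of basket below 0.02 m/s); the robot touches nothing.
It fails at once if the basket is tipped more than 0.35 rad from level (angle between basket's own z axis and vertical above 0.35 rad).
It fails at once if the steel tray is shifted more than 30 mm (distance of tray from where it was at the start of the episode above 0.03 m).
It fails at once if a vial, the canister or the tape roll is moved more than 20 mm or a vial or the canister is tipped over (distance of any of vial_red, vial_blue, canister, tape_roll from where it was at the start of the episode above 0.02 m or angle between any of vial_red, vial_blue, canister's own z axis and vertical above 0.5 rad).
It also fails if it takes over 58 s, if anything falls off the work surface, if the arm or the gripper's body presses on something with over 40 N, if the wrist force passes 120 N, or if a joint passes its speed limit or range.

## Working session

There is one attempt and no reset: what is moved stays moved. The work goes in short steps, Python scripts to look and compute and a tool call to move; the robot and the scene stay as the last step left them, time stands still between calls to the robot, and variables do not carry over. Pictures are saved under pics/ and viewed, at most 10 in all, crops included, and the job is handed in when it is done.

Besides the shell and the picture viewer there is one more tool, called after ">>>" as a command line: name --argument value ..., lists and objects as JSON in quotes. step_arm: Moves the arm, as the interface text tells. Its arguments: {"type":"object","properties":{"commands":{"type":"array"},"force":{"type":"number"}},"required":["commands"]}

```bash
mkdir -p pics
cat > h.py <<'E'
from plant import *
import numpy as np, cv2
from scipy.spatial.transform import Rotation as R
def cloud(c):
    z=c["z_map"]; v,u=np.mgrid[:z.shape[0],:z.shape[1]]
    p=np.stack([(u-c["cx"])/c["fx"]*z,-(v-c["cy"])/c["fy"]*z,-z],-1)
    a=np.array(c["attitude"]); r=R.from_quat(a) if a.size==4 else R.from_matrix(a)
    return p@r.as_matrix().T+np.array(c["eye"])
def snap(n,f):
    c=read_camera(n); cv2.imwrite(f"pics/{f}.png",c["color"][:,:,::-1]); np.save(f"pics/{f}.npy",cloud(c)); return c
E
python3 - <<'E'
from h import *
for n in("top","scene"):
    c=snap(n,n+"1"); print(n,c["eye"],c["attitude"],c["fx"])
print(get_state())
E
```

```text
top [ 0.38525953 -0.01045499  1.23667623] [ 0.05840508 -0.04149277 -0.69696224  0.71352003] 421.3730105909301
scene [-0.20493163 -0.5157651   0.67007723] [ 0.43083644 -0.23003906 -0.39072792  0.78025232] 365.3529841278895
{'time': 0.1, 'qpos': array([-1.41099060e+00,  2.87126569e-01,  1.57806294e+00,  2.52571422e-05,
        1.27861890e+00, -1.49993638e-01]), 'dq': array([-0.0010866 , -0.00206089, -0.00318866,  0.00089257, -0.00086408,
        0.00056105]), 'joint_efforts': array([ 8.49088701e-04, -4.07296121e+01, -2.93699616e+01, -1.48774593e-04,
        3.40686951e-03,  2.64745717e-05]), 'eef_pos': array([ 0.20572992, -0.64227468,  0.24403497]), 'tcp_rot': array([ 9.88026970e-01,  1.54277281e-01,  6.65391109e-06, -1.10792184e-03]), 'contact_force': array([0.45971592, 0.30213791, 0.03125454]), 'wrist_torque': array([ 0.01194396,  0.02473088, -0.0620289 ]), 'finger_force': 0.0, 'opening': 0.9980937883945366}
```

View pics/top1.png

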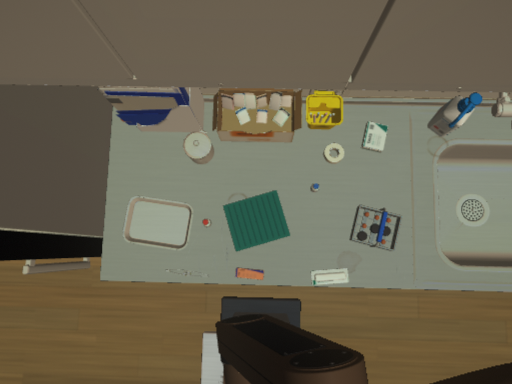

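View pics/scene1.png

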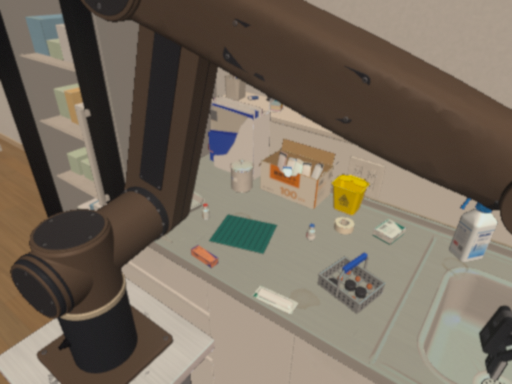

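Top view: basket at about (375,228) with its blue handle running up the image, tray (158,222), mat (256,220), red vial (206,222), blue vial (315,187), canister (198,145), tape (334,152).

Run:
```python
from h import *
im=cv2.imread("pics/top1.png"); P=np.load("pics/top1.npy"); hsv=cv2.cvtColor(im,cv2.COLOR_BGR2HSV)
v,u=np.mgrid[:384,:512]
def box(a,b,c,d): return (u>=a)&(u<=b)&(v>=c)&(v<=d)
def rep(n,m):
    p=P[m]; r=cv2.minAreaRect((p[:,:2]*1000).astype(np.float32)); print(n,m.sum(),"c",np.round(r[0],1),"size",np.round(r[1],1),"ang",round(r[2],1),"zmed",np.round(np.percentile(p[:,2],[5,50,95]),4))
print("table",np.median(P[200:215,330:345,2]))
Z=P[...,2];H,S,V=hsv[...,0],hsv[...,1],hsv[...,2]
rep("mat",box(218,296,185,255)&(H>75)&(H<100)&(S>120))
rep("tray",box(115,198,188,255)&(Z>.012)&(Z<.05))
rep("trayrim",box(115,198,188,255)&(Z>.02)&(Z<.04))
bl=box(340,410,195,260)&(H>100)&(H<130)&(S>150)
rep("bar",bl); rep("bar_z",bl&(Z>.07))
rep("basket rim",box(340,410,195,260)&(Z>.022)&(Z<.045))
rep("red",box(198,214,214,230)&(Z>.035)); rep("blue",box(306,324,178,196)&(Z>.035))
rep("can",box(180,216,128,166)&(Z>.09)); rep("tape",box(320,348,138,166)&(Z>.015))
rep("peg orange",box(230,268,262,284)&(Z>.006)); rep("pack",box(305,355,262,290)&(Z>.006))
o=[cv2.resize(im[a:b,c:d],None,fx=5,fy=5,interpolation=2) for a,b,c,d in((190,262,118,196),(190,262,338,416))]
cv2.imwrite("pics/crop.png",np.hstack(o))
```

```text
table 1.767397966134787e-05
mat 2550 c [460.6  12.2] size [157.4 160.8] ang 17.7 zmed [-0.0001  0.0041  0.0082]
tray 762 c [457.5 301.8] size [197.2 139.2] ang 82.7 zmed [0.0131 0.0222 0.0277]
trayrim 519 c [457.4 301.1] size [195.7 139.2] ang 82.7 zmed [0.0205 0.024  0.0283]
bar 118 c [ 408.  -185.9] size [ 70.1 346.8] ang 18.8 zmed [0.0881 0.0925 0.0957]
bar_z 116 c [ 407.6 -184.7] size [ 70.1 344.3] ang 18.8 zmed [0.0886 0.0925 0.0957]
basket rim 384 c [ 455.9 -324.3] size [124.  107.7] ang 75.8 zmed [0.0226 0.0345 0.0391]
red 33 c [460.6 159.4] size [14.2 17.9] ang 35.8 zmed [0.0356 0.0483 0.0534]
blue 33 c [482.9 -79.9] size [ 16.4 239. ] ang 50.6 zmed [0.0413 0.0488 1.2367]
can 578 c [539.8 113.5] size [381.5 106.8] ang 23.1 zmed [0.0907 0.0947 0.1072]
tape 262 c [ 550.2 -106.8] size [ 56.8 377.8] ang 51.1 zmed [0.018  0.0226 0.0266]
peg orange 278 c [337.1  29.1] size [83.8 92.3] ang 8.4 zmed [0.0154 0.0201 0.0239]
pack 226 c [ 335.2 -129.2] size [249.7  63.5] ang 81.4 zmed [0.0063 0.0094 0.0136]
```

View pics/crop.png

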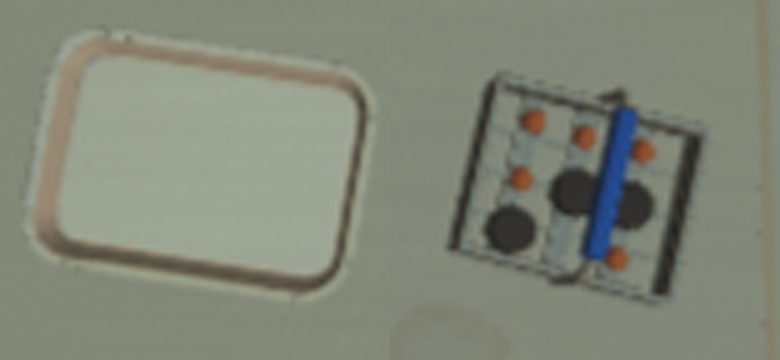

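Run:
```python
from h import *
im=cv2.imread("pics/top1.png"); P=np.load("pics/top1.npy"); hsv=cv2.cvtColor(im,cv2.COLOR_BGR2HSV)
v,u=np.mgrid[:384,:512]
def box(a,b,c,d): return (u>=a)&(u<=b)&(v>=c)&(v<=d)
Z=P[...,2];H,S,V=hsv[...,0],hsv[...,1],hsv[...,2]; ok=Z<.3
def rep(n,m):
    m=cv2.morphologyEx((m&ok).astype(np.uint8),cv2.MORPH_OPEN,np.ones((2,2)))>0
    p=P[m]; r=cv2.minAreaRect((p[:,:2]*1000).astype(np.float32)); print(n,m.sum(),"c",np.round(r[0],1),"mean",np.round(p[:,:2].mean(0)*1000,1),"size",np.round(r[1],1),"ang",round(r[2],1),"z",np.round(np.percentile(p[:,2],[5,50,95]),4))
mm=box(215,298,182,258)&(H>70)&(H<100)&(S>100)&(V>20)
rep("mat",mm)
# pixel rect on the plane z=4mm
r=cv2.minAreaRect(np.argwhere(cv2.morphologyEx(mm.astype(np.uint8),cv2.MORPH_OPEN,np.ones((3,3))))[:,::-1].astype(np.float32)); print("px",r)
for q in np.vstack([cv2.boxPoints(r),[r[0]]]): 
    a,b=np.round(q).astype(int); w=P[b-1:b+2,a-1:a+2].reshape(-1,3); print(q,np.round(np.median(w,0)*1000,1))
rep("bar",box(340,410,195,260)&(H>100)&(H<130)&(S>150)&(Z>.07))
rep("basket rim",box(340,410,195,260)&(Z>.024)&(Z<.042))
rep("red",box(196,216,212,232)&(Z>.03)); rep("blue",box(304,326,176,198)&(Z>.03))
rep("can",box(178,218,126,166)&(Z>.09)); rep("tape",box(320,348,138,166)&(Z>.015))
```

```text
mat 2585 c [459.8  10.2] mean [467.   12.6] size [154.6 162.6] ang 17.9 z [-0.0004  0.0039  0.0082]
px ((255.98727416992188, 220.356689453125), (46.8396110534668, 55.530330657958984), 73.61045837402344)
[222.74205017 205.72293091] [510.1 113.9   4.4]
[276.01593018 190.05413818] [561.3 -41.2   3.4]
[289.23248291 234.990448  ] [430.1 -81.4   1.3]
[235.95861816 250.65924072] [380.1  71.5   1. ]
[255.98727417 220.35668945] [471.4  15.7   1.9]
bar 114 c [ 457.1 -340.4] mean [ 455.2 -335.3] size [33.7 89.7] ang 77.6 z [0.0039 0.091  0.0954]
basket rim 276 c [ 452.  -210.5] mean [ 455.2 -331.3] size [126.8 402.2] ang 1.0 z [-0.003   0.0316  0.039 ]
red 45 c [457.5 157. ] mean [457.3 155.8] size [14.9 18.4] ang 10.3 z [0.0076 0.0357 0.0524]
blue 38 c [485.5 -84. ] mean [ 563. -151.] size [ 19.7 247.8] ang 49.2 z [-0.0002  0.0453  0.0519]
can 563 c [547.2 113.7] mean [672.  180.3] size [393.6 108.2] ang 22.1 z [0.0887 0.0947 0.1067]
tape 258 c [ 550.7 -110.1] mean [ 671.4 -209.5] size [ 56.7 382.1] ang 50.5 z [0.0002 0.0219 0.0265]
```

Run:
```python
from h import *
c=read_camera("top"); r=R.from_quat(c["attitude"]) if np.size(c["attitude"])==4 else R.from_matrix(c["attitude"])
def g(u,v,z):
    d=r.apply([(u-c["cx"])/c["fx"],-(v-c["cy"])/c["fy"],-1]); e=np.array(c["eye"]); return np.round(1000*(e+d*(z-e[2])/d[2])[:2],1)
q=lambda x,y:(338+(x-390)/5-.4,190+y/5-.4)
for n,p in dict(b0=(628,110),b1=(597,258)).items(): print(n,g(*q(*p),.093))
cs=[(496,75),(704,132),(664,300),(450,247)]
w=np.array([g(*q(*p),.034) for p in cs]); print("rim",w,w.mean(0))
t=[(55,32),(372,78),(330,298),(25,250)]
print("red",g(206,222,.05),"blue",g(315.5,186.5,.05),"can",g(197.5,145,.111),"tape",g(334,152.5,.025),"mat",g(256,220.4,.004))
print(get_state()["qpos"][5])
```

```text
b0 [ 496.  -334.9]
b1 [ 416.1 -317. ]
rim [[ 520.  -277.2]
 [ 490.1 -394.2]
 [ 395.1 -369.7]
 [ 421.8 -250.4]] [ 456.75  -322.875]
red [459.1 155.7] blue [ 567.1 -151.9] can [666.1 179.3] tape [ 672.9 -208.4] mat [470.1  15.7]
-0.150023971311088
```

>>> step_arm --commands '[{"gripper": -1, "spin": 7.9}, {"gripper": -1, "spin": 7.9}, {"gripper": -1, "spin": 7.9}, {"gripper": -1, "spin": 7.75}, {"gripper": -1, "x": 17, "y": -37}, {"gripper": -1, "x": 17, "y": -37}, {"gripper": -1, "x": 17, "y": -37}, {"gripper": -1, "x": 17, "y": -37}, {"gripper": -1, "x": 17, "y": -37}, {"gripper": -1, "x": 17, "y": -37}]' --force 80

```text
invalid input
```

>>> step_arm --commands '[{"gripper": -1, "x": 0, "y": 0, "z": 0, "spin": 7.9}, {"gripper": -1, "x": 0, "y": 0, "z": 0, "spin": 7.9}, {"gripper": -1, "x": 0, "y": 0, "z": 0, "spin": 7.9}, {"gripper": -1, "x": 0, "y": 0, "z": 0, "spin": 7.75}, {"gripper": -1, "x": 17, "y": -37, "z": 0, "spin": 0}, {"gripper": -1, "x": 17, "y": -37, "z": 0, "spin": 0}, {"gripper": -1, "x": 17, "y": -37, "z": 0, "spin": 0}, {"gripper": -1, "x": 17, "y": -37, "z": 0, "spin": 0}, {"gripper": -1, "x": 17, "y": -37, "z": 0, "spin": 0}, {"gripper": -1, "x": 17, "y": -37, "z": 0, "spin": 0}]' --force 80

```text
time: 1.15
eef_pos: [0.3582, -0.4497, 0.245]
tcp_rot: [0.993, -0.119, -0.0, -0.0]
contact_force: [0.6, -0.2, -0.1]
opening: 1.001
finger_force: 0.0
```

```bash
cat >> h.py <<'E'
def delta(x,y,z,head=None):
    s=get_state(); p=np.array(s["eef_pos"]); m=R.from_quat(s["tcp_rot"]).as_matrix()
    h=np.degrees(np.arctan2(m[1,0],m[0,0])); d=m.T@(np.array([x,y,z])-p)*1000
    print("t",s["time"],"p",np.round(p*1000,1),"head",round(h,2),"tool d",np.round(d,1),"spin",None if head is None else round(h-head,2),"dq",np.round(np.abs(s["dq"]).max(),3),"tilt",np.round(m[:,2],3),"q6",round(s["qpos"][5],2),"open",round(s["opening"],3),"ff",s["finger_force"])
E
python3 -c "
from h import *
delta(.456,-.325,.08,-13.7); snap('top','t2'); delta(.456,-.325,.08,-13.7)"
```

```text
t 1.15 p [ 358.2 -449.7  245. ] head -13.72 tool d [  65.5 -144.3  165. ] spin -0.02 dq 0.648 tilt [-0.     0.001 -1.   ] q6 0.74 open 1.001 ff 0.0
t 1.2 p [ 361.4 -445.2  244.9] head -13.49 tool d [  63.8 -138.1  165.6] spin 0.21 dq 0.117 tilt [ 0.002  0.005 -1.   ] q6 0.74 open 1.0 ff 0.0
```

>>> step_arm --commands '[{"gripper": -1, "x": 10, "y": -22, "z": 13, "spin": 0}, {"gripper": -1, "x": 10, "y": -22, "z": 13, "spin": 0}, {"gripper": -1, "x": 10, "y": -22, "z": 13, "spin": 0}, {"gripper": -1, "x": 10, "y": -22, "z": 13, "spin": 0}, {"gripper": -1, "x": 10, "y": -22, "z": 13, "spin": 0}, {"gripper": -1, "x": 10, "y": -22, "z": 13, "spin": 0}, {"gripper": -1, "x": 3, "y": -5, "z": 13, "spin": 0}, {"gripper": -1, "x": 0, "y": 0, "z": 0, "spin": 0}, {"gripper": -1, "x": 0, "y": 0, "z": 0, "spin": 0}, {"gripper": -1, "x": 0, "y": 0, "z": 0, "spin": 0}]' --force 80

```text
time: 2.2
eef_pos: [0.451, -0.3344, 0.1552]
tcp_rot: [0.993, -0.12, 0.001, 0.001]
contact_force: [0.1, 0.3, -1.2]
opening: 0.999
finger_force: 0.0
```

```bash
python3 -c "
from h import *
delta(.456,-.325,.08,-13.7); snap('scene','s3')
cv2.imwrite('pics/s3c.png',cv2.resize(cv2.imread('pics/s3.png')[150:350,240:480],None,fx=3,fy=3))"
```

```text
t 2.2 p [ 451.  -334.4  155.2] head -13.76 tool d [  2.5 -10.4  75.2] spin -0.06 dq 0.006 tilt [ 0.001 -0.001 -1.   ] q6 0.99 open 0.999 ff 0.0
```

View pics/s3c.png

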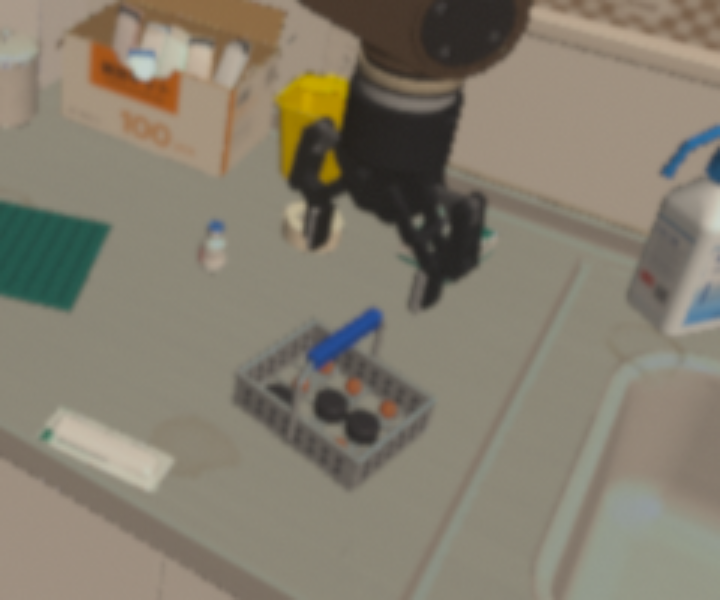

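The gripper hovers open above the handle (bar around (345,337) in the crop), fingers to either side of it. Correct and descend.

>>> step_arm --commands '[{"gripper": -1, "x": 2.5, "y": -10, "z": 0, "spin": 0}, {"gripper": -1, "x": 0, "y": 0, "z": 13, "spin": 0}, {"gripper": -1, "x": 0, "y": 0, "z": 13, "spin": 0}, {"gripper": -1, "x": 0, "y": 0, "z": 13, "spin": 0}, {"gripper": -1, "x": 0, "y": 0, "z": 13, "spin": 0}, {"gripper": -1, "x": 0, "y": 0, "z": 12, "spin": 0}, {"gripper": -1, "x": 0, "y": 0, "z": 11, "spin": 0}, {"gripper": -1, "x": 0, "y": 0, "z": 0, "spin": 0}, {"gripper": -1, "x": 0, "y": 0, "z": 0, "spin": 0}, {"gripper": -1, "x": 0, "y": 0, "z": 0, "spin": 0}]' --force 80

```text
time: 3.25
eef_pos: [0.4564, -0.3245, 0.08]
tcp_rot: [0.993, -0.119, 0.001, 0.0]
contact_force: [0.3, 0.3, -0.5]
opening: 1.001
finger_force: 0.0
```

```bash
python3 -c "
from h import *
delta(.456,-.325,.08,-13.7); snap('scene','s4');snap('top','t4')
a=cv2.resize(cv2.imread('pics/s4.png')[200:330,300:420],None,fx=3.3,fy=3.3);b=cv2.resize(cv2.imread('pics/t4.png')[180:310,320:440],None,fx=3.3,fy=3.3)
cv2.imwrite('pics/c4.png',np.hstack([a,b]))"
```

```text
t 3.25 p [ 456.4 -324.5   80. ] head -13.7 tool d [-0.3  0.6  0. ] spin -0.0 dq 0.008 tilt [ 0.001 -0.001 -1.   ] q6 1.01 open 1.001 ff 0.0
```

View pics/c4.png

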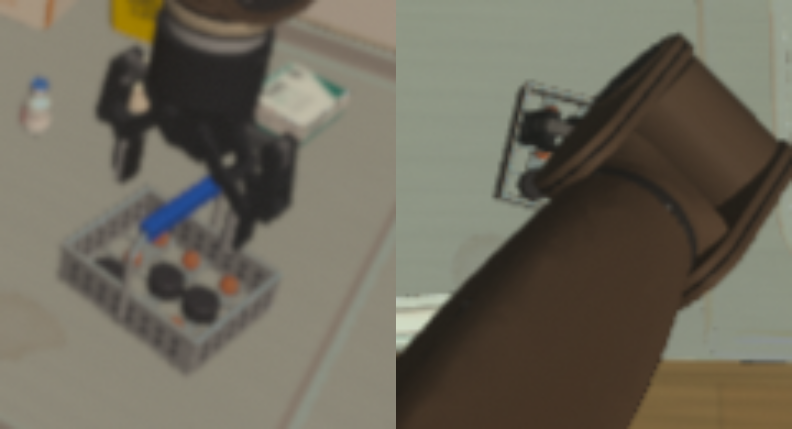

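Fingers straddle the blue bar (left crop, bar (145,230)–(215,190)). Closing.

>>> step_arm --commands '[{"gripper": -0.6, "x": 0, "y": 0, "z": 0, "spin": 0}, {"gripper": -0.2, "x": 0, "y": 0, "z": 0, "spin": 0}, {"gripper": 0.2, "x": 0, "y": 0, "z": 0, "spin": 0}, {"gripper": 0.4, "x": 0, "y": 0, "z": 0, "spin": 0}, {"gripper": 0.55, "x": 0, "y": 0, "z": 0, "spin": 0}, {"gripper": 0.65, "x": 0, "y": 0, "z": 0, "spin": 0}, {"gripper": 0.75, "x": 0, "y": 0, "z": 0, "spin": 0}, {"gripper": 1, "x": 0, "y": 0, "z": 0, "spin": 0}, {"gripper": 1, "x": 0, "y": 0, "z": 0, "spin": 0}, {"gripper": 1, "x": 0, "y": 0, "z": 0, "spin": 0}]' --force 80

```text
time: 4.35
eef_pos: [0.4561, -0.3246, 0.0797]
tcp_rot: [0.993, -0.119, 0.0, 0.001]
contact_force: [-1.5, -2.9, 2.4]
opening: 0.125
finger_force: 78.2
```

>>> step_arm --commands '[{"gripper": 1, "x": 0, "y": 0, "z": -1, "spin": 0}, {"gripper": 1, "x": 0, "y": 0, "z": -2, "spin": 0}, {"gripper": 1, "x": 0, "y": 0, "z": -4, "spin": 0}, {"gripper": 1, "x": 0, "y": 0, "z": -6, "spin": 0}, {"gripper": 1, "x": 0, "y": 0, "z": -8, "spin": 0}, {"gripper": 1, "x": 0, "y": 0, "z": -8, "spin": 0}, {"gripper": 1, "x": 0, "y": 0, "z": -6, "spin": 0}, {"gripper": 1, "x": 0, "y": 0, "z": -4, "spin": 0}, {"gripper": 1, "x": 0, "y": 0, "z": -2, "spin": 0}, {"gripper": 1, "x": 0, "y": 0, "z": 0, "spin": 0}]' --force 80

```text
time: 5.35
eef_pos: [0.456, -0.3241, 0.1207]
tcp_rot: [0.993, -0.119, 0.0, 0.0]
contact_force: [-0.3, -0.1, -2.5]
opening: 0.128
finger_force: 77.9
```

```bash
python3 -c "
from h import *
delta(.4575,.3015,.18,-7.3); print(get_state()['contact_force']);snap('scene','s5')
a=cv2.resize(cv2.imread('pics/s5.png')[170:330,290:430],None,fx=3.5,fy=3.5)
cv2.imwrite('pics/c5.png',a)"
```

```text
t 5.35 p [ 456.  -324.1  120.7] head -13.7 tool d [-146.7 -608.1  -59.5] spin -6.4 dq 0.021 tilt [ 0. -0. -1.] q6 1.01 open 0.128 ff 77.92264223098755
[-0.26773911 -0.08555669 -2.53390149]
```

View pics/c5.png

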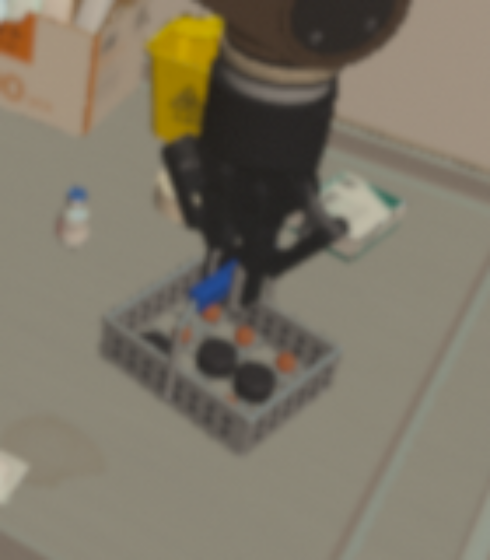

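Basket held level, balls still on the slats. Carry gently with ramps.

>>> step_arm --commands '[{"gripper": 1, "x": -0.5, "y": -2, "z": -2, "spin": 0}, {"gripper": 1, "x": -1, "y": -4, "z": -4, "spin": 0}, {"gripper": 1, "x": -1.5, "y": -6, "z": -6, "spin": 0}, {"gripper": 1, "x": -2, "y": -8, "z": -8, "spin": 0}, {"gripper": 1, "x": -2.4, "y": -10, "z": -8, "spin": 0}, {"gripper": 1, "x": -2.9, "y": -12, "z": -8, "spin": 0}, {"gripper": 1, "x": -3.4, "y": -14, "z": -8, "spin": 0}, {"gripper": 1, "x": -3.9, "y": -16, "z": -6, "spin": 0}, {"gripper": 1, "x": -4.3, "y": -18, "z": -4, "spin": 0}, {"gripper": 1, "x": -4.8, "y": -20, "z": -2, "spin": 0}]' --force 80

```text
time: 6.4
eef_pos: [0.4561, -0.2092, 0.1769]
tcp_rot: [0.993, -0.119, 0.0, 0.0]
contact_force: [0.1, -0.4, -4.5]
opening: 0.124
finger_force: 78.0
```

>>> step_arm --commands '[{"gripper": 1, "x": -4.8, "y": -20, "z": 0, "spin": 0}, {"gripper": 1, "x": -4.8, "y": -20, "z": 0, "spin": 0}, {"gripper": 1, "x": -4.8, "y": -20, "z": 0, "spin": 0}, {"gripper": 1, "x": -4.8, "y": -20, "z": 0, "spin": 0}, {"gripper": 1, "x": -4.8, "y": -20, "z": 0, "spin": 0}, {"gripper": 1, "x": -4.8, "y": -20, "z": 0, "spin": 0}, {"gripper": 1, "x": -4.8, "y": -20, "z": 0, "spin": 0}, {"gripper": 1, "x": -4.8, "y": -20, "z": 0, "spin": 0}, {"gripper": 1, "x": -4.8, "y": -20, "z": 0, "spin": 0}, {"gripper": 1, "x": -4.8, "y": -20, "z": 0, "spin": 0}]' --force 80

```text
time: 7.4
eef_pos: [0.456, -0.0032, 0.1763]
tcp_rot: [0.993, -0.119, -0.0, -0.0]
contact_force: [0.9, -0.5, -4.1]
opening: 0.127
finger_force: 78.0
```

```bash
python3 -c "
from h import *
delta(.4575,.3015,.18,-7.3)"
```

```text
t 7.4 p [456.   -3.2 176.3] head -13.67 tool d [ -70.5 -296.5   -3.7] spin -6.37 dq 0.446 tilt [-0.  0. -1.] q6 1.58 open 0.127 ff 77.97236680984497
```

>>> step_arm --commands '[{"gripper": 1, "x": -4.8, "y": -20, "z": 0, "spin": 0}, {"gripper": 1, "x": -4.8, "y": -20, "z": 0, "spin": 0}, {"gripper": 1, "x": -4.8, "y": -20, "z": 0, "spin": 0}, {"gripper": 1, "x": -4.8, "y": -20, "z": 0, "spin": 0}, {"gripper": 1, "x": -4.8, "y": -20, "z": 0, "spin": 0}, {"gripper": 1, "x": -4.8, "y": -20, "z": 0, "spin": 0}, {"gripper": 1, "x": -4.8, "y": -20, "z": 0, "spin": 0}, {"gripper": 1, "x": -4.8, "y": -20, "z": 0, "spin": 0}, {"gripper": 1, "x": -4.8, "y": -20, "z": 0, "spin": 0}, {"gripper": 1, "x": -4.8, "y": -20, "z": 0, "spin": 0}]' --force 80

```text
time: 8.4
eef_pos: [0.4563, 0.2022, 0.1762]
tcp_rot: [0.993, -0.119, -0.0, 0.0]
contact_force: [0.2, 0.4, -2.6]
opening: 0.123
finger_force: 78.0
```

>>> step_arm --commands '[{"gripper": 1, "x": -4.3, "y": -18, "z": 0, "spin": 0}, {"gripper": 1, "x": -3.9, "y": -16, "z": 0, "spin": 0}, {"gripper": 1, "x": -3.4, "y": -14, "z": 0, "spin": 0}, {"gripper": 1, "x": -2.9, "y": -12, "z": 0, "spin": 0}, {"gripper": 1, "x": -2.4, "y": -10, "z": 0, "spin": 0}, {"gripper": 1, "x": -2, "y": -8, "z": 0, "spin": 0}, {"gripper": 1, "x": -1.5, "y": -6, "z": 0, "spin": 0}, {"gripper": 1, "x": -1, "y": -5, "z": 0, "spin": 0}, {"gripper": 1, "x": -0.8, "y": -3, "z": 0, "spin": 0}, {"gripper": 1, "x": 0, "y": -1, "z": 0, "spin": 0}]' --force 80

```text
time: 9.4
eef_pos: [0.458, 0.2962, 0.1763]
tcp_rot: [0.993, -0.119, -0.0, 0.0]
contact_force: [-0.4, 0.7, -2.6]
opening: 0.127
finger_force: 78.0
```

```bash
python3 -c "
from h import *
delta(.4575,.3015,.115,-7.3); snap('top','t6')
b=cv2.resize(cv2.imread('pics/t6.png')[170:280,90:240],None,fx=4,fy=4)
cv2.imwrite('pics/c6.png',b)"
```

```text
t 9.4 p [458.  296.2 176.3] head -13.7 tool d [-1.8 -5.  61.3] spin -6.4 dq 0.028 tilt [-0. -0. -1.] q6 2.2 open 0.127 ff 77.99055218696594
```

View pics/c6.png

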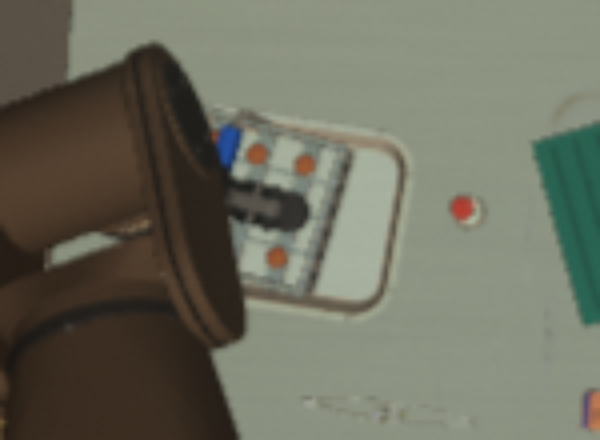

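Basket is over the tray, with balls at (258,153),(305,163),(277,257) still on the slats. Align and lower.

>>> step_arm --commands '[{"gripper": 1, "x": -0.2, "y": -0.5, "z": 2, "spin": -0.6}, {"gripper": 1, "x": -0.2, "y": -0.5, "z": 4, "spin": -0.6}, {"gripper": 1, "x": -0.2, "y": -0.5, "z": 7, "spin": -0.8}, {"gripper": 1, "x": -0.2, "y": -1, "z": 9, "spin": -0.8}, {"gripper": 1, "x": -0.2, "y": -1, "z": 10, "spin": -0.8}, {"gripper": 1, "x": -0.2, "y": -0.5, "z": 10, "spin": -0.8}, {"gripper": 1, "x": -0.2, "y": -0.5, "z": 8, "spin": -0.8}, {"gripper": 1, "x": -0.2, "y": -0.5, "z": 6, "spin": -0.6}, {"gripper": 1, "x": -0.2, "y": 0, "z": 3, "spin": -0.6}, {"gripper": 1, "x": 0, "y": 0, "z": 1.5, "spin": 0}]' --force 100

```text
time: 10.45
eef_pos: [0.4571, 0.3014, 0.1155]
tcp_rot: [0.998, -0.063, -0.0, 0.0]
contact_force: [0.2, -1.0, -3.0]
opening: 0.12
finger_force: 99.7
```

```bash
python3 -c "
from h import *
delta(.4575,.3015,.115,-7.3)"
```

```text
t 10.45 p [457.1 301.4 115.5] head -7.28 tool d [ 0.4 -0.2  0.5] spin 0.02 dq 0.025 tilt [-0. -0. -1.] q6 2.1 open 0.12 ff 99.67931628227234
```

>>> step_arm --commands '[{"gripper": 1, "x": 0, "y": 17, "z": 0, "spin": 0}, {"gripper": 1, "x": 0, "y": -34, "z": 0, "spin": 0}, {"gripper": 1, "x": 0, "y": 34, "z": 0, "spin": 0}, {"gripper": 1, "x": 0, "y": -34, "z": 0, "spin": 0}, {"gripper": 1, "x": 0, "y": 34, "z": 0, "spin": 0}, {"gripper": 1, "x": 0, "y": -34, "z": 0, "spin": 0}, {"gripper": 1, "x": 0, "y": 34, "z": 0, "spin": 0}, {"gripper": 1, "x": 0, "y": -17, "z": 0, "spin": 0}, {"gripper": 1, "x": 0, "y": 0, "z": 0, "spin": 0}, {"gripper": 1, "x": 0, "y": 0, "z": 0, "spin": 0}]' --force 100

```text
time: 11.45
eef_pos: [0.4578, 0.3014, 0.1167]
tcp_rot: [0.998, -0.063, 0.001, -0.0]
contact_force: [0.1, -0.2, -2.6]
opening: 0.117
finger_force: 99.8
```

```bash
python3 -c "
from h import *
delta(.4575,.3015,.115,-7.3); snap('scene','s7');snap('top','t7')
a=cv2.resize(cv2.imread('pics/s7.png')[130:260,130:250],None,fx=3.3,fy=4)
b=cv2.resize(cv2.imread('pics/t7.png')[170:270,105:205],None,fx=4,fy=4)
b=cv2.copyMakeBorder(b,0,a.shape[0]-b.shape[0],0,0,0)
cv2.imwrite('pics/c7.png',np.hstack([a,b]))"
```

```text
t 11.45 p [457.8 301.4 116.7] head -7.27 tool d [-0.3 -0.1  1.7] spin 0.03 dq 0.016 tilt [ 0.002  0.    -1.   ] q6 2.1 open 0.117 ff 99.82221364974976
```

View pics/c7.png

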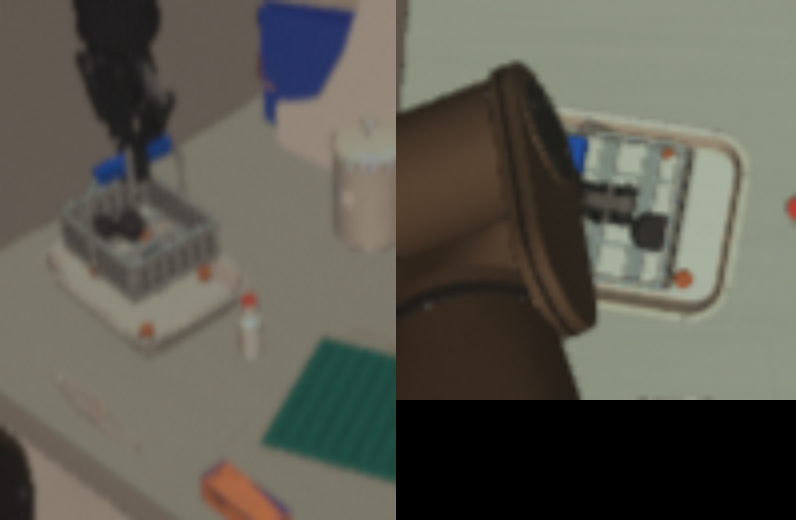

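Balls are in the tray at left crop (147,328), (203,270), (93,268); one at (145,233) is ambiguous, and the fifth is hidden. Shake again.

>>> step_arm --commands '[{"gripper": 1, "x": 0, "y": 19, "z": 0, "spin": 0}, {"gripper": 1, "x": 0, "y": -38, "z": 0, "spin": 0}, {"gripper": 1, "x": 0, "y": 38, "z": 0, "spin": 0}, {"gripper": 1, "x": 0, "y": -38, "z": 0, "spin": 0}, {"gripper": 1, "x": 0, "y": 38, "z": 0, "spin": 0}, {"gripper": 1, "x": 0, "y": -38, "z": 0, "spin": 0}, {"gripper": 1, "x": 0, "y": 38, "z": 0, "spin": 0}, {"gripper": 1, "x": 0, "y": -38, "z": 0, "spin": 0}, {"gripper": 1, "x": 0, "y": 38, "z": 0, "spin": 0}, {"gripper": 1, "x": 0, "y": -19, "z": 0, "spin": 0}]' --force 100

```text
time: 12.55
eef_pos: [0.4549, 0.2978, 0.1133]
tcp_rot: [0.998, -0.064, -0.003, 0.003]
contact_force: [0.2, 0.5, -3.7]
opening: 0.123
finger_force: 99.8
```

>>> step_arm --commands '[{"gripper": 1, "x": 0, "y": 17, "z": 0, "spin": 0}, {"gripper": 1, "x": 0, "y": -34, "z": 0, "spin": 0}, {"gripper": 1, "x": 0, "y": 34, "z": 0, "spin": 0}, {"gripper": 1, "x": 0, "y": -34, "z": 0, "spin": 0}, {"gripper": 1, "x": 0, "y": 34, "z": 0, "spin": 0}, {"gripper": 1, "x": 0, "y": -34, "z": 0, "spin": 0}, {"gripper": 1, "x": 0, "y": 34, "z": 0, "spin": 0}, {"gripper": 1, "x": 0, "y": -17, "z": 0, "spin": 0}, {"gripper": 1, "x": 0, "y": 0, "z": -2, "spin": 0}, {"gripper": 1, "x": 0, "y": 0, "z": -2, "spin": 0}]' --force 100

```text
time: 13.55
eef_pos: [0.4576, 0.3015, 0.1206]
tcp_rot: [0.998, -0.063, 0.001, -0.0]
contact_force: [0.5, 0.6, -3.2]
opening: 0.12
finger_force: 99.9
```

```bash
python3 -c "
from h import *
delta(.4575,.3015,.115,-7.3); snap('scene','s8');snap('top','t8')
a=cv2.resize(cv2.imread('pics/s8.png')[150:245,130:220],None,fx=5,fy=6)[:, :450]
b=cv2.resize(cv2.imread('pics/t8.png')[180:260,125:195],None,fx=5,fy=5)
b=cv2.copyMakeBorder(b,0,a.shape[0]-b.shape[0],0,0,0)
cv2.imwrite('pics/c8.png',np.hstack([a,b]))"
```

```text
t 13.55 p [457.6 301.5 120.6] head -7.27 tool d [-0.1 -0.   5.6] spin 0.03 dq 0.039 tilt [ 0.001  0.    -1.   ] q6 2.1 open 0.12 ff 99.9310290813446
```

View pics/c8.png

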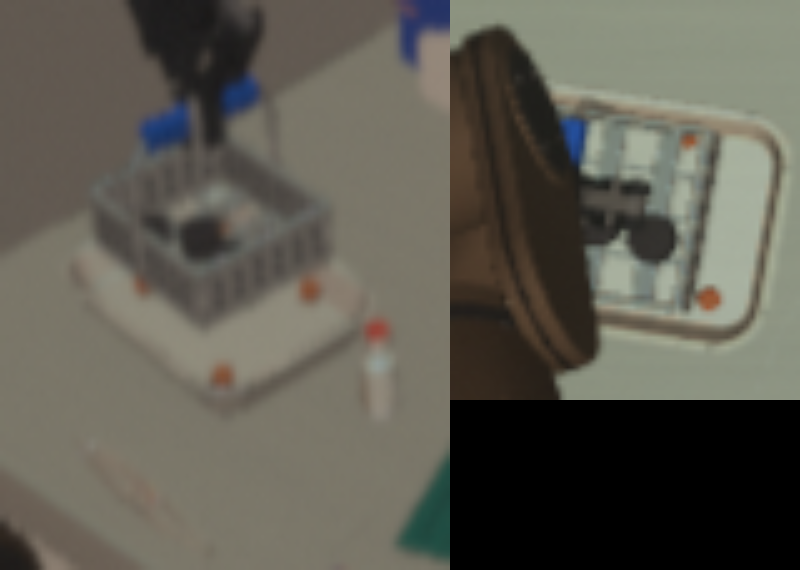

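The remaining orange at (230,222) may be a tray ball seen through a hole; let depth decide.

```bash
cat >> h.py <<'E'
def balls(f):
    im=cv2.imread(f"pics/{f}.png"); P=np.load(f"pics/{f}.npy"); h=cv2.cvtColor(im,cv2.COLOR_BGR2HSV)
    m=((h[...,0]<14)&(h[...,1]>85)&(h[...,2]>60)).astype(np.uint8)
    n,l,s,c=cv2.connectedComponentsWithStats(m)
    for i in range(1,n):
        w=P[l==i]; q=np.median(w,0)
        if abs(q[0]-.457)<.13 and abs(q[1]-.3)<.15: print(f,"px",np.round(c[i]),"n",s[i,4],"xyz",np.round(q*1000),"z",np.round(np.percentile(w[:,2],[10,90])*1000))
E
python3 -c "
from h import *
for f in('s7','t7','s8','t8'): balls(f)"
```

```text
s7 px [158.  81.] n 44 xyz [385. 216. 428.] z [414. 434.]
s7 px [155.  84.] n 2 xyz [378. 220. 422.] z [421. 423.]
s7 px [154.  91.] n 1 xyz [371. 218. 406.] z [406. 406.]
s7 px [154. 113.] n 12 xyz [427. 299. 317.] z [316. 318.]
s7 px [163. 115.] n 59 xyz [438. 276. 315.] z [308. 317.]
s7 px [156. 116.] n 2 xyz [425. 294. 309.] z [309. 310.]
s7 px [173. 188.] n 5 xyz [500. 348.  15.] z [12. 50.]
s7 px [191. 198.] n 13 xyz [500. 259.  12.] z [10. 38.]
s7 px [205. 205.] n 17 xyz [460. 156.  49.] z [ 0. 51.]
s7 px [174. 212.] n 10 xyz [407. 242.  15.] z [11. 17.]
t7 px [123. 197.] n 1 xyz [485. 282. 385.] z [385. 385.]
t7 px [114. 200.] n 1 xyz [479. 300. 385.] z [385. 385.]
t7 px [122. 200.] n 3 xyz [479. 282. 388.] z [386. 388.]
t7 px [117. 202.] n 1 xyz [475. 293. 386.] z [386. 386.]
t7 px [108. 205.] n 2 xyz [468. 309. 388.] z [387. 389.]
t7 px [140. 204.] n 1 xyz [472. 247. 382.] z [382. 382.]
t7 px [122. 206.] n 1 xyz [466. 280. 391.] z [391. 391.]
t7 px [126. 206.] n 1 xyz [467. 273. 389.] z [389. 389.]
t7 px [129. 206.] n 1 xyz [467. 266. 391.] z [391. 391.]
t7 px [172. 208.] n
[... 10386 characters left out ...]
.] z [430. 431.]
t8 px [146. 247.] n 1 xyz [385. 216. 427.] z [427. 427.]
t8 px [146. 249.] n 1 xyz [381. 217. 425.] z [425. 425.]
t8 px [ 87. 251.] n 1 xyz [375. 324. 441.] z [441. 441.]
t8 px [ 88. 254.] n 4 xyz [369. 322. 443.] z [440. 443.]
t8 px [ 92. 253.] n 3 xyz [371. 314. 441.] z [439. 442.]
t8 px [ 94. 256.] n 3 xyz [366. 310. 439.] z [439. 441.]
t8 px [ 91. 260.] n 5 xyz [358. 317. 439.] z [436. 440.]
t8 px [ 93. 258.] n 2 xyz [361. 312. 438.] z [437. 440.]
t8 px [ 96. 259.] n 2 xyz [360. 307. 438.] z [438. 439.]
t8 px [ 96. 261.] n 2 xyz [357. 308. 437.] z [436. 437.]
t8 px [ 97. 263.] n 1 xyz [354. 297. 455.] z [455. 455.]
t8 px [ 93. 265.] n 3 xyz [349. 314. 432.] z [432. 433.]
```

>>> step_arm --commands '[{"gripper": 1, "x": 0, "y": 0, "z": -3, "spin": 0}, {"gripper": 1, "x": 0, "y": 0, "z": -6, "spin": 0}, {"gripper": 1, "x": 0, "y": 0, "z": -9, "spin": 0}, {"gripper": 1, "x": 0, "y": 0, "z": -12, "spin": 0}, {"gripper": 1, "x": 0, "y": 0, "z": -13, "spin": 0}, {"gripper": 1, "x": 0, "y": 0, "z": -12, "spin": 0}, {"gripper": 1, "x": 0, "y": 0, "z": -9, "spin": 0}, {"gripper": 1, "x": 0, "y": 0, "z": -6, "spin": 0}, {"gripper": 1, "x": 0, "y": 0, "z": -3, "spin": 0}, {"gripper": 1, "x": 0, "y": 0, "z": 0, "spin": 0}]' --force 100

```text
time: 14.65
eef_pos: [0.4573, 0.3014, 0.1931]
tcp_rot: [0.998, -0.064, 0.0, -0.0]
contact_force: [-0.5, 0.3, -3.0]
opening: 0.119
finger_force: 99.9
```

```bash
python3 -c "
from h import *
delta(.4575,.3015,.115,-7.3); snap('scene','s9');snap('top','t9')
for f in('s9','t9'): balls(f)"
```

```text
t 14.65 p [457.3 301.4 193.1] head -7.3 tool d [ 0.2 -0.1 78.2] spin 0.0 dq 0.051 tilt [ 0.  0. -1.] q6 2.1 open 0.119 ff 99.92117285728455
s9 px [153.  54.] n 41 xyz [379. 214. 493.] z [483. 498.]
s9 px [154.  86.] n 31 xyz [430. 292. 394.] z [391. 394.]
s9 px [165.  86.] n 3 xyz [447. 266. 392.] z [391. 393.]
s9 px [149.  89.] n 1 xyz [423. 304. 384.] z [384. 384.]
s9 px [154.  89.] n 2 xyz [427. 290. 385.] z [385. 386.]
s9 px [160.  89.] n 9 xyz [436. 276. 386.] z [384. 387.]
s9 px [172. 188.] n 21 xyz [505. 359.  12.] z [ 9. 14.]
s9 px [158. 197.] n 11 xyz [438. 349.  13.] z [ 9. 16.]
s9 px [191. 198.] n 13 xyz [501. 260.  12.] z [ 9. 15.]
s9 px [205. 205.] n 17 xyz [458. 156.  49.] z [ 0. 51.]
s9 px [174. 212.] n 10 xyz [407. 242.  14.] z [12. 15.]
t9 px [117. 190.] n 1 xyz [489. 266. 467.] z [467. 467.]
t9 px [111. 192.] n 1 xyz [485. 279. 461.] z [461. 461.]
t9 px [108. 194.] n 1 xyz [481. 284. 463.] z [463. 463.]
t9 px [100. 196.] n 1 xyz [477. 298. 463.] z [463. 463.]
t9 px [108. 197.] n 1 xyz [475. 282. 466.] z [466. 466.]
t9 px [115. 196.] n 2 xyz [477. 270. 464.] z [464. 
[... 8481 characters left out ...]
.] z [496. 496.]
t9 px [ 84. 268.] n 2 xyz [346. 305. 495.] z [494. 495.]
t9 px [ 86. 268.] n 1 xyz [346. 301. 493.] z [493. 493.]
t9 px [114. 271.] n 5 xyz [345. 238. 535.] z [532. 535.]
t9 px [ 81. 271.] n 1 xyz [340. 311. 490.] z [490. 490.]
t9 px [116. 270.] n 2 xyz [346. 233. 534.] z [534. 535.]
t9 px [ 84. 274.] n 4 xyz [336. 308. 485.] z [484. 487.]
t9 px [113. 274.] n 1 xyz [340. 237. 538.] z [538. 538.]
t9 px [115. 274.] n 1 xyz [340. 234. 536.] z [536. 536.]
t9 px [118. 275.] n 1 xyz [339. 228. 540.] z [540. 540.]
t9 px [113. 277.] n 1 xyz [335. 236. 540.] z [540. 540.]
t9 px [116. 277.] n 3 xyz [335. 231. 540.] z [540. 542.]
t9 px [116. 282.] n 5 xyz [328. 228. 544.] z [543. 546.]
```

```bash
python3 -c "
from h import *
im=cv2.imread('pics/s9.png'); P=np.load('pics/s9.npy');h=cv2.cvtColor(im,cv2.COLOR_BGR2HSV)
m=((h[...,0]<14)&(h[...,1]>85)&(h[...,2]>60))
for r in range(183,194): print(''.join('#' if q else '.' for q in m[r,162:196]))
ys,xs=np.nonzero(m[183:194,162:182]); w=P[183:194,162:182][ys,xs]*1000
print(np.ptp(w[:,:2],axis=0), np.round(w[:,:2]).astype(int).tolist())"
```

```text
..................................
..................................
..................................
..................................
.......####.......................
.......########...................
........#######...................
............##....................
..................................
..................................
..................................
[18.62666956 28.45361773] [[502, 370], [506, 369], [505, 364], [510, 364], [501, 370], [500, 363], [502, 360], [505, 358], [515, 366], [508, 351], [507, 346], [510, 344], [497, 360], [500, 359], [505, 359], [503, 352], [502, 345], [505, 344], [508, 342], [503, 347], [505, 344]]
```

All five balls are in the tray (one pair touching). On to the mat.

>>> step_arm --commands '[{"gripper": 1, "x": 1.4, "y": 8, "z": 0, "spin": 0}, {"gripper": 1, "x": 2.8, "y": 16, "z": 0, "spin": 0}, {"gripper": 1, "x": 4.2, "y": 24, "z": 0, "spin": 0}, {"gripper": 1, "x": 5.2, "y": 30, "z": 0, "spin": 0}, {"gripper": 1, "x": 5.9, "y": 34, "z": 0, "spin": 0}, {"gripper": 1, "x": 5.9, "y": 34, "z": 0, "spin": 0}, {"gripper": 1, "x": 5.9, "y": 34, "z": 0, "spin": 0}, {"gripper": 1, "x": 5.9, "y": 34, "z": 0, "spin": 0}, {"gripper": 1, "x": 5.2, "y": 30, "z": 0, "spin": 0}, {"gripper": 1, "x": 4.2, "y": 24, "z": 0, "spin": 0}]' --force 100

```text
time: 15.75
eef_pos: [0.4686, 0.027, 0.1926]
tcp_rot: [0.998, -0.064, -0.0, 0.0]
contact_force: [0.3, 0.4, -2.4]
opening: 0.116
finger_force: 99.9
```

>>> step_arm --commands '[{"gripper": 1, "x": 1.7, "y": 10, "z": 0, "spin": 0}, {"gripper": 1, "x": 0.7, "y": 4, "z": 0, "spin": 0}, {"gripper": 1, "x": 0, "y": 0, "z": 3, "spin": -2}, {"gripper": 1, "x": 0, "y": 0, "z": 6, "spin": -4}, {"gripper": 1, "x": 0, "y": 0, "z": 10, "spin": -5}, {"gripper": 1, "x": 0, "y": 0, "z": 12, "spin": -5}, {"gripper": 1, "x": 0, "y": 0, "z": 12, "spin": -5}, {"gripper": 1, "x": 0, "y": 0, "z": 10, "spin": -3}, {"gripper": 1, "x": 0, "y": 0, "z": 7, "spin": -0.9}, {"gripper": 1, "x": 0, "y": 0, "z": 3, "spin": 0}]' --force 100

```text
time: 16.75
eef_pos: [0.4694, 0.016, 0.129]
tcp_rot: [0.988, 0.153, -0.001, -0.0]
contact_force: [0.3, 0.4, -2.5]
opening: 0.123
finger_force: 99.9
```

```bash
python3 -c "
from h import *
delta(.470,.015,.0845,17.6)"
```

```text
t 16.75 p [469.4  16.  129. ] head 17.61 tool d [ 0.3  1.2 44.5] spin 0.01 dq 0.057 tilt [-0.002  0.    -1.   ] q6 1.08 open 0.123 ff 99.92037177085876
```

>>> step_arm --commands '[{"gripper": 1, "x": 0, "y": 1, "z": 4, "spin": 0}, {"gripper": 1, "x": 0, "y": 0, "z": 7, "spin": 0}, {"gripper": 1, "x": 0, "y": 0, "z": 8, "spin": 0}, {"gripper": 1, "x": 0, "y": 0, "z": 7, "spin": 0}, {"gripper": 1, "x": 0, "y": 0, "z": 6, "spin": 0}, {"gripper": 1, "x": 0, "y": 0, "z": 4, "spin": 0}, {"gripper": 1, "x": 0, "y": 0, "z": 3, "spin": 0}, {"gripper": 1, "x": 0, "y": 0, "z": 2, "spin": 0}, {"gripper": 1, "x": 0, "y": 0, "z": 1.5, "spin": 0}, {"gripper": 1, "x": 0, "y": 0, "z": 1, "spin": 0}]' --force 100

```text
time: 17.75
eef_pos: [0.4704, 0.0145, 0.0864]
tcp_rot: [0.988, 0.153, 0.0, 0.0]
contact_force: [0.5, -0.5, -2.5]
opening: 0.117
finger_force: 99.9
```

```bash
python3 -c "
from h import *
delta(.470,.015,.0845,17.6); print(get_state()['contact_force'])"
```

```text
t 17.75 p [470.4  14.5  86.4] head 17.6 tool d [-0.2 -0.6  1.9] spin -0.0 dq 0.023 tilt [ 0. -0. -1.] q6 1.08 open 0.117 ff 99.91261839866638
[ 0.5018934  -0.54572455 -2.54133512]
```

Lower the last bit until the weight comes off.

>>> step_arm --commands '[{"gripper": 1, "x": 0, "y": 0, "z": 0.5, "spin": 0}, {"gripper": 1, "x": 0, "y": 0, "z": 0.5, "spin": 0}, {"gripper": 1, "x": 0, "y": 0, "z": 0.5, "spin": 0}, {"gripper": 1, "x": 0, "y": 0, "z": 0.5, "spin": 0}, {"gripper": 1, "x": 0, "y": 0, "z": 0.4, "spin": 0}, {"gripper": 1, "x": 0, "y": 0, "z": 0, "spin": 0}, {"gripper": 1, "x": 0, "y": 0, "z": 0, "spin": 0}, {"gripper": 1, "x": 0, "y": 0, "z": 0, "spin": 0}, {"gripper": 1, "x": 0, "y": 0, "z": 0, "spin": 0}, {"gripper": 1, "x": 0, "y": 0, "z": 0, "spin": 0}]' --force 40

```text
time: 18.75
eef_pos: [0.4703, 0.0145, 0.0839]
tcp_rot: [0.988, 0.153, 0.0, -0.0]
contact_force: [-0.3, 0.3, -2.4]
opening: 0.118
finger_force: 99.9
```

>>> step_arm --commands '[{"gripper": 1, "x": 0, "y": 0, "z": 0.5, "spin": 0}, {"gripper": 1, "x": 0, "y": 0, "z": 0, "spin": 0}, {"gripper": 1, "x": 0, "y": 0, "z": 0.5, "spin": 0}, {"gripper": 1, "x": 0, "y": 0, "z": 0, "spin": 0}, {"gripper": 1, "x": 0, "y": 0, "z": 0, "spin": 0}, {"gripper": 1, "x": 0, "y": 0, "z": 0, "spin": 0}, {"gripper": 1, "x": 0, "y": 0, "z": 0, "spin": 0}, {"gripper": 1, "x": 0, "y": 0, "z": 0, "spin": 0}, {"gripper": 1, "x": 0, "y": 0, "z": 0, "spin": 0}, {"gripper": 1, "x": 0, "y": 0, "z": 0, "spin": 0}]'

```text
time: 19.75
eef_pos: [0.4704, 0.0145, 0.0837]
tcp_rot: [0.988, 0.153, -0.0, 0.0]
contact_force: [-3.7, -0.5, 5.6]
opening: 0.125
finger_force: 101.1
```

Touching the mat (force now upward). Release and rise.

>>> step_arm --commands '[{"gripper": 0.7, "x": 0, "y": 0, "z": 0, "spin": 0}, {"gripper": 0.5, "x": 0, "y": 0, "z": 0, "spin": 0}, {"gripper": 0, "x": 0, "y": 0, "z": 0, "spin": 0}, {"gripper": -0.5, "x": 0, "y": 0, "z": 0, "spin": 0}, {"gripper": -1, "x": 0, "y": 0, "z": 0, "spin": 0}, {"gripper": -1, "x": 0, "y": 0, "z": 0, "spin": 0}, {"gripper": -1, "x": 0, "y": 0, "z": 0, "spin": 0}, {"gripper": -1, "x": 0, "y": 0, "z": -5, "spin": 0}, {"gripper": -1, "x": 0, "y": 0, "z": -10, "spin": 0}, {"gripper": -1, "x": 0, "y": 0, "z": -10, "spin": 0}]'

```text
time: 20.75
eef_pos: [0.4704, 0.0145, 0.1089]
tcp_rot: [0.988, 0.153, 0.0, 0.0]
contact_force: [0.2, 0.1, 0.5]
opening: 1.003
finger_force: 0.0
```

>>> step_arm --commands '[{"gripper": -1, "x": 0, "y": 0, "z": -15, "spin": 0}, {"gripper": -1, "x": 0, "y": 0, "z": -20, "spin": 0}, {"gripper": -1, "x": 0, "y": 0, "z": -20, "spin": 0}, {"gripper": -1, "x": 0, "y": 0, "z": -20, "spin": 0}, {"gripper": -1, "x": 0, "y": 0, "z": -20, "spin": 0}, {"gripper": -1, "x": 0, "y": 20, "z": -20, "spin": 0}, {"gripper": -1, "x": 0, "y": 30, "z": -10, "spin": 0}, {"gripper": -1, "x": 0, "y": 30, "z": 0, "spin": 0}, {"gripper": -1, "x": 0, "y": 30, "z": 0, "spin": 0}, {"gripper": -1, "x": 0, "y": 30, "z": 0, "spin": 0}]'

```text
time: 21.75
eef_pos: [0.5131, -0.1201, 0.2345]
tcp_rot: [0.988, 0.153, 0.001, 0.001]
contact_force: [0.4, -0.7, 0.0]
opening: 0.999
finger_force: 0.0
```

>>> step_arm --commands '[{"gripper": -1, "x": 0, "y": 30, "z": 0, "spin": 0}, {"gripper": -1, "x": 0, "y": 30, "z": 0, "spin": 0}, {"gripper": -1, "x": 0, "y": 30, "z": 0, "spin": 0}, {"gripper": -1, "x": 0, "y": 30, "z": 0, "spin": 0}, {"gripper": -1, "x": 0, "y": 30, "z": 0, "spin": 0}, {"gripper": -1, "x": 0, "y": 20, "z": 0, "spin": 0}, {"gripper": -1, "x": 0, "y": 10, "z": 0, "spin": 0}, {"gripper": -1, "x": 0, "y": 0, "z": 0, "spin": 0}, {"gripper": -1, "x": 0, "y": 0, "z": 0, "spin": 0}, {"gripper": -1, "x": 0, "y": 0, "z": 0, "spin": 0}]'

```text
time: 22.75
eef_pos: [0.5669, -0.2894, 0.2331]
tcp_rot: [0.988, 0.153, -0.0, -0.0]
contact_force: [-0.7, 0.1, -0.2]
opening: 1.0
finger_force: 0.0
```

```bash
python3 -c "
from h import *
delta(.470,.015,.0845,17.6); snap('top','tA'); snap('scene','sA')
a=cv2.resize(cv2.imread('pics/tA.png')[170:270,110:310],None,fx=4,fy=4); b=cv2.resize(cv2.imread('pics/sA.png')[150:270,140:300],None,fx=1.6,fy=1.6)
b=cv2.copyMakeBorder(b,0,0,0,a.shape[1]-b.shape[1],0)
cv2.imwrite('pics/cA.png',np.vstack([a,b]))"
```

```text
t 22.75 p [ 566.9 -289.4  233.1] head 17.66 tool d [   0.  -319.4  148.7] spin 0.06 dq 0.002 tilt [-0.  0. -1.] q6 0.63 open 1.0 ff 0.0
```

View pics/cA.png

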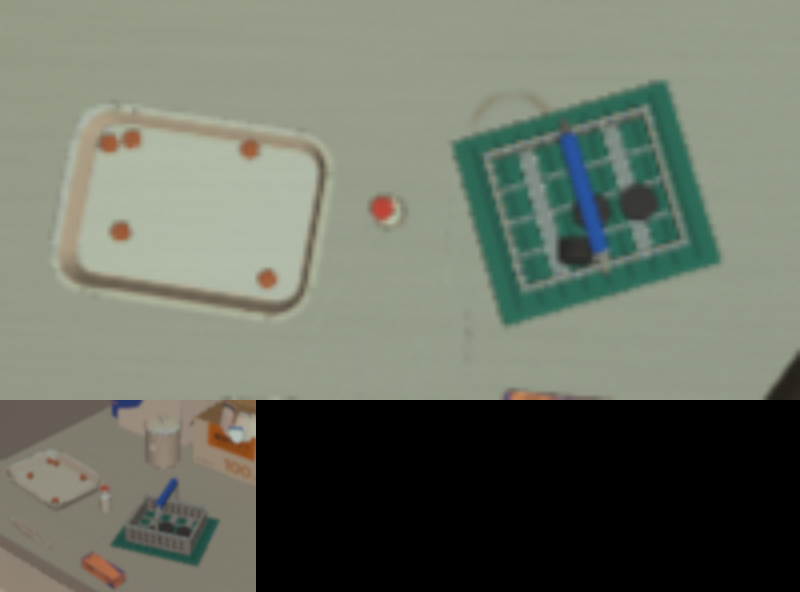

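All five balls are in the tray, at (108,142), (132,138), (250,148), (120,231) and (267,278). The basket is centred and square on the mat with its three stoppers.

```bash
python3 -c "
from plant import *
print(sign_off())"
```

```text
the job is handed in; nothing more can be done
None
```

The job is handed in, though sign-off returned no verdict: all five balls lie in the tray, and the basket stands released, centred and square on the teal mat with its three stoppers inside.

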